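# Hang the wiped wrist rests to dry, uncover and aim the dryer, start it

## Task

Two rails stand on the blood-draw desk; on one of them a wrist rest already hangs, on the other a caddy. Hang every wrist rest that stands on the desk over the rail that already holds one, astride the bar and level, side by side with it; take the cover off the dryer's nozzle and hang it in the same way over the other rail, beside the caddy; and turn the nozzle so that its mouth faces the mark on the side of the wrist rests. Once all that is done press the start button fully down and let go; leave the rest that already hangs, the caddy, the label roll and the drink carton where they are, and if a rest gets knocked out of place put it right.

Things in the scene. Friction and masses are not known exactly. Their poses are not given: they have to be found in the camera images.
- rail_left: drying rail on the left of the desk (+y): a square aluminium bar 24 x 24 mm and 340 mm long along the body's x, its top 120 mm above the desk, on a 20 mm wide post near each end and a foot plate 340 x 64 x 6 mm. Origin at desk height under the middle of the bar; z up. Fixed.
- rail_right: drying rail on the right of the desk (-y): a square aluminium bar 24 x 24 mm and 340 mm long along the body's x, its top 120 mm above the desk, on a 20 mm wide post near each end and a foot plate 340 x 64 x 6 mm. Origin at desk height under the middle of the bar; z up. Fixed.
- rest_hung: the wrist rest that already hangs on one of the two rails at the start, up to 105 mm beyond the rail's middle (away from the robot): a rigid grey channel (upside-down U) 50 mm long (its x, along the bar), 60 mm wide over its legs (its y), 56 mm tall. Origin midway between the feet of its legs, 50 mm below the crown's underside. Loose: to be left where it is.
- rest_1: wrist rest to hang (2 or 3 are there, the others absent), standing on the desk between the rails: rigid grey channel (upside-down U) 50 mm long (its x), 60 mm wide over the legs (its y), 56 mm tall, plus a thin dark pad on the crown. Legs 6 mm thick, 48 mm apart inside; 50 mm free under the crown. 0.11 kg. Origin midway between the feet, z up. Grip across the legs from above.
- rest_2: wrist rest to hang (2 or 3 are there, the others absent), standing on the desk between the rails: rigid grey channel (upside-down U) 50 mm long (its x), 60 mm wide over the legs (its y), 56 mm tall, plus a thin dark pad on the crown. Legs 6 mm thick, 48 mm apart inside; 50 mm free under the crown. 0.11 kg. Origin midway between the feet, z up. Grip across the legs from above.
- rest_3: wrist rest to hang (2 or 3 are there, the others absent), standing on the desk between the rails: rigid grey channel (upside-down U) 50 mm long (its x), 60 mm wide over the legs (its y), 56 mm tall, plus a thin dark pad on the crown. Legs 6 mm thick, 48 mm apart inside; 50 mm free under the crown. 0.11 kg. Origin midway between the feet, z up. Grip across the legs from above.
- caddy: a wider saddle (80 mm long, 120 mm wide) with a white open pocket of tubes on each side, hanging loose over the other rail at the start; not to be moved. Origin as for the rests.
- cover: white nozzle cover, at the start astride the nozzle's duct: a rigid channel like a wrist rest but smaller, 50 mm long (its x, along the duct or bar), 50 mm wide over its legs (its y), 43 mm tall. Legs 5 mm thick, 40 mm apart inside; 38 mm free under its top plate. 0.06 kg, loose. Origin midway between the feet of its legs, z up. Grip across the legs from above.
- dryer: white air dryer box, 170 mm deep (x) x 200 mm wide (y) x 90 mm tall, beyond the rests in the middle of the desk; its front (-x) faces the robot. Origin under its centre. Fixed. On top, 20 mm behind the centre, the swivelling nozzle; near the front edge the start button.
- nozzle (a joint): swivel angle of the nozzle about its upright axis, rad: at 0 its mouth points to the dryer's front, positive is counter-clockwise from above (mouth swings to the robot's right). Stops at +-1.6; stays where it is left (friction 0.05 N m). Right mark at +1.1, left mark at -1.1; starts within 0.15 of 0.
- nozzle_grip (a point): point on the nozzle's axis at half height of its flat duct, 132 mm above the desk. The duct is an upright slab 18 mm thick, 40 mm tall (top 152 mm above the desk), reaching 60 mm from the axis to the mouth and 35 mm the other way; grip it across its thickness from above. The point's -x axis points to the mouth.
- nozzle_tip (a point): centre of the nozzle's mouth (dark slot), 60 mm from the axis, 132 mm above the desk
- mark_left (a point): where the centre of the mouth lies when it faces the left mark: 60 mm from the axis, 132 mm above the desk, straight above the line of the mark, which is a small dark bar on the dryer's top that points outwards from the axis (63 deg from the front, to the robot's left)
- mark_right (a point): the same for the right mark, on the robot's right
- start_top (a point): centre of the top of the black round start button (24 mm across) on the dryer's top; spring-loaded, pressed straight down 6 mm, fully down at 5 N
- start (a joint): travel of the start button, m: 0 up, 0.006 fully down; springs back
- label_roll: roll of labels, 64 mm across, 40 mm tall, standing flat on the desk between the left rail and the dryer; not to be disturbed. Origin under its centre.
- carton: drink carton 40 x 50 x 100 mm standing between the right rail and the dryer; not to be disturbed. Origin under its centre.
Things that resemble listed ones, but are neither listed nor needed, are in the scene too. What is shaped like the rest_2 but pink or yellow is not meant.

How it is judged:
On the way, in this order (a step that is already met when the one before it is completed fails the run):
1. all the rests hang astride the rail that held one at the start, the cover hangs astride the other rail, and the nozzle's mouth faces the mark on the side of the rests ((((x of rest_hung in the frame of rail_left between -0.15 and 0.15 m and y of rest_hung in the frame of rail_left between -0.02 and 0.02 m and z of rest_hung in the frame of rail_left between 0.064 and 0.076 m and angle between rest_hung's own z axis and vertical below 0.2 rad and angle between the x axis of rest_hung and the x axis of rail_left, either way round below 0.35 rad) and (x of rest_1 in the frame of rail_left between -0.15 and 0.15 m and y of rest_1 in the frame of rail_left between -0.02 and 0.02 m and z of rest_1 in the frame of rail_left between 0.064 and 0.076 m and angle between rest_1's own z axis and vertical below 0.2 rad and angle between the x axis of rest_1 and the x axis of rail_left, either way round below 0.35 rad and linear speed of rest_1 below 0.03 m/s) and (x of rest_2 in the frame of rail_left between -0.15 and 0.15 m and y of rest_2 in the frame of rail_left between -0.02 and 0.02 m and z of rest_2 in the frame of rail_left between 0.064 and 0.076 m and angle between rest_2's own z axis and vertical below 0.2 rad and angle between the x axis of rest_2 and the x axis of rail_left, either way round below 0.35 rad and linear speed of rest_2 below 0.03 m/s) and (x of rest_3 in the frame of rail_left between -0.15 and 0.15 m and y of rest_3 in the frame of rail_left between -0.02 and 0.02 m and z of rest_3 in the frame of rail_left between 0.064 and 0.076 m and angle between rest_3's own z axis and vertical below 0.2 rad and angle between the x axis of rest_3 and the x axis of rail_left, either way round below 0.35 rad and linear speed of rest_3 below 0.03 m/s) and (x of cover in the frame of rail_right between -0.15 and 0.15 m and y of cover in the frame of rail_right between -0.02 and 0.02 m and z of cover in the frame of rail_right between 0.076 and 0.088 m and angle between cover's own z axis and vertical below 0.2 rad and angle between the x axis of cover and the x axis of rail_right, either way round below 0.35 rad and linear speed of cover below 0.03 m/s) and distance between nozzle_tip and mark_left below 0.011 m) or ((x of rest_hung in the frame of rail_right between -0.15 and 0.15 m and y of rest_hung in the frame of rail_right between -0.02 and 0.02 m and z of rest_hung in the frame of rail_right between 0.064 and 0.076 m and angle between rest_hung's own z axis and vertical below 0.2 rad and angle between the x axis of rest_hung and the x axis of rail_right, either way round below 0.35 rad) and (x of rest_1 in the frame of rail_right between -0.15 and 0.15 m and y of rest_1 in the frame of rail_right between -0.02 and 0.02 m and z of rest_1 in the frame of rail_right between 0.064 and 0.076 m and angle between rest_1's own z axis and vertical below 0.2 rad and angle between the x axis of rest_1 and the x axis of rail_right, either way round below 0.35 rad and linear speed of rest_1 below 0.03 m/s) and (x of rest_2 in the frame of rail_right between -0.15 and 0.15 m and y of rest_2 in the frame of rail_right between -0.02 and 0.02 m and z of rest_2 in the frame of rail_right between 0.064 and 0.076 m and angle between rest_2's own z axis and vertical below 0.2 rad and angle between the x axis of rest_2 and the x axis of rail_right, either way round below 0.35 rad and linear speed of rest_2 below 0.03 m/s) and (x of rest_3 in the frame of rail_right between -0.15 and 0.15 m and y of rest_3 in the frame of rail_right between -0.02 and 0.02 m and z of rest_3 in the frame of rail_right between 0.064 and 0.076 m and angle between rest_3's own z axis and vertical below 0.2 rad and angle between the x axis of rest_3 and the x axis of rail_right, either way round below 0.35 rad and linear speed of rest_3 below 0.03 m/s) and (x of cover in the frame of rail_left between -0.15 and 0.15 m and y of cover in the frame of rail_left between -0.02 and 0.02 m and z of cover in the frame of rail_left between 0.076 and 0.088 m and angle between cover's own z axis and vertical below 0.2 rad and angle between the x axis of cover and the x axis of rail_left, either way round below 0.35 rad and linear speed of cover below 0.03 m/s) and distance between nozzle_tip and mark_right below 0.011 m))), for 0.2 s.
2. with all that so, the start button is fully down (value of joint start above 0.0045 m and (((x of rest_hung in the frame of rail_left between -0.15 and 0.15 m and y of rest_hung in the frame of rail_left between -0.02 and 0.02 m and z of rest_hung in the frame of rail_left between 0.064 and 0.076 m and angle between rest_hung's own z axis and vertical below 0.2 rad and angle between the x axis of rest_hung and the x axis of rail_left, either way round below 0.35 rad) and (x of rest_1 in the frame of rail_left between -0.15 and 0.15 m and y of rest_1 in the frame of rail_left between -0.02 and 0.02 m and z of rest_1 in the frame of rail_left between 0.064 and 0.076 m and angle between rest_1's own z axis and vertical below 0.2 rad and angle between the x axis of rest_1 and the x axis of rail_left, either way round below 0.35 rad and linear speed of rest_1 below 0.03 m/s) and (x of rest_2 in the frame of rail_left between -0.15 and 0.15 m and y of rest_2 in the frame of rail_left between -0.02 and 0.02 m and z of rest_2 in the frame of rail_left between 0.064 and 0.076 m and angle between rest_2's own z axis and vertical below 0.2 rad and angle between the x axis of rest_2 and the x axis of rail_left, either way round below 0.35 rad and linear speed of rest_2 below 0.03 m/s) and (x of rest_3 in the frame of rail_left between -0.15 and 0.15 m and y of rest_3 in the frame of rail_left between -0.02 and 0.02 m and z of rest_3 in the frame of rail_left between 0.064 and 0.076 m and angle between rest_3's own z axis and vertical below 0.2 rad and angle between the x axis of rest_3 and the x axis of rail_left, either way round below 0.35 rad and linear speed of rest_3 below 0.03 m/s) and (x of cover in the frame of rail_right between -0.15 and 0.15 m and y of cover in the frame of rail_right between -0.02 and 0.02 m and z of cover in the frame of rail_right between 0.076 and 0.088 m and angle between cover's own z axis and vertical below 0.2 rad and angle between the x axis of cover and the x axis of rail_right, either way round below 0.35 rad and linear speed of cover below 0.03 m/s) and distance between nozzle_tip and mark_left below 0.011 m) or ((x of rest_hung in the frame of rail_right between -0.15 and 0.15 m and y of rest_hung in the frame of rail_right between -0.02 and 0.02 m and z of rest_hung in the frame of rail_right between 0.064 and 0.076 m and angle between rest_hung's own z axis and vertical below 0.2 rad and angle between the x axis of rest_hung and the x axis of rail_right, either way round below 0.35 rad) and (x of rest_1 in the frame of rail_right between -0.15 and 0.15 m and y of rest_1 in the frame of rail_right between -0.02 and 0.02 m and z of rest_1 in the frame of rail_right between 0.064 and 0.076 m and angle between rest_1's own z axis and vertical below 0.2 rad and angle between the x axis of rest_1 and the x axis of rail_right, either way round below 0.35 rad and linear speed of rest_1 below 0.03 m/s) and (x of rest_2 in the frame of rail_right between -0.15 and 0.15 m and y of rest_2 in the frame of rail_right between -0.02 and 0.02 m and z of rest_2 in the frame of rail_right between 0.064 and 0.076 m and angle between rest_2's own z axis and vertical below 0.2 rad and angle between the x axis of rest_2 and the x axis of rail_right, either way round below 0.35 rad and linear speed of rest_2 below 0.03 m/s) and (x of rest_3 in the frame of rail_right between -0.15 and 0.15 m and y of rest_3 in the frame of rail_right between -0.02 and 0.02 m and z of rest_3 in the frame of rail_right between 0.064 and 0.076 m and angle between rest_3's own z axis and vertical below 0.2 rad and angle between the x axis of rest_3 and the x axis of rail_right, either way round below 0.35 rad and linear speed of rest_3 below 0.03 m/s) and (x of cover in the frame of rail_left between -0.15 and 0.15 m and y of cover in the frame of rail_left between -0.02 and 0.02 m and z of cover in the frame of rail_left between 0.076 and 0.088 m and angle between cover's own z axis and vertical below 0.2 rad and angle between the x axis of cover and the x axis of rail_left, either way round below 0.35 rad and linear speed of cover below 0.03 m/s) and distance between nozzle_tip and mark_right below 0.011 m))), for 0.05 s.
At the end, for the whole second after the job is handed in: rests astride the rail that held one, cover astride the other: within 20 mm of the bar's line, 150 mm of its middle, 6 mm of seated height, tilt under 0.2, within 0.35 rad of the bar's direction, at rest; mouth within 11 mm (10 deg) of the mark on the rests' side; button up ((((x of rest_hung in the frame of rail_left between -0.15 and 0.15 m and y of rest_hung in the frame of rail_left between -0.02 and 0.02 m and z of rest_hung in the frame of rail_left between 0.064 and 0.076 m and angle between rest_hung's own z axis and vertical below 0.2 rad and angle between the x axis of rest_hung and the x axis of rail_left, either way round below 0.35 rad) and (x of rest_1 in the frame of rail_left between -0.15 and 0.15 m and y of rest_1 in the frame of rail_left between -0.02 and 0.02 m and z of rest_1 in the frame of rail_left between 0.064 and 0.076 m and angle between rest_1's own z axis and vertical below 0.2 rad and angle between the x axis of rest_1 and the x axis of rail_left, either way round below 0.35 rad and linear speed of rest_1 below 0.03 m/s) and (x of rest_2 in the frame of rail_left between -0.15 and 0.15 m and y of rest_2 in the frame of rail_left between -0.02 and 0.02 m and z of rest_2 in the frame of rail_left between 0.064 and 0.076 m and angle between rest_2's own z axis and vertical below 0.2 rad and angle between the x axis of rest_2 and the x axis of rail_left, either way round below 0.35 rad and linear speed of rest_2 below 0.03 m/s) and (x of rest_3 in the frame of rail_left between -0.15 and 0.15 m and y of rest_3 in the frame of rail_left between -0.02 and 0.02 m and z of rest_3 in the frame of rail_left between 0.064 and 0.076 m and angle between rest_3's own z axis and vertical below 0.2 rad and angle between the x axis of rest_3 and the x axis of rail_left, either way round below 0.35 rad and linear speed of rest_3 below 0.03 m/s) and (x of cover in the frame of rail_right between -0.15 and 0.15 m and y of cover in the frame of rail_right between -0.02 and 0.02 m and z of cover in the frame of rail_right between 0.076 and 0.088 m and angle between cover's own z axis and vertical below 0.2 rad and angle between the x axis of cover and the x axis of rail_right, either way round below 0.35 rad and linear speed of cover below 0.03 m/s) and distance between nozzle_tip and mark_left below 0.011 m) or ((x of rest_hung in the frame of rail_right between -0.15 and 0.15 m and y of rest_hung in the frame of rail_right between -0.02 and 0.02 m and z of rest_hung in the frame of rail_right between 0.064 and 0.076 m and angle between rest_hung's own z axis and vertical below 0.2 rad and angle between the x axis of rest_hung and the x axis of rail_right, either way round below 0.35 rad) and (x of rest_1 in the frame of rail_right between -0.15 and 0.15 m and y of rest_1 in the frame of rail_right between -0.02 and 0.02 m and z of rest_1 in the frame of rail_right between 0.064 and 0.076 m and angle between rest_1's own z axis and vertical below 0.2 rad and angle between the x axis of rest_1 and the x axis of rail_right, either way round below 0.35 rad and linear speed of rest_1 below 0.03 m/s) and (x of rest_2 in the frame of rail_right between -0.15 and 0.15 m and y of rest_2 in the frame of rail_right between -0.02 and 0.02 m and z of rest_2 in the frame of rail_right between 0.064 and 0.076 m and angle between rest_2's own z axis and vertical below 0.2 rad and angle between the x axis of rest_2 and the x axis of rail_right, either way round below 0.35 rad and linear speed of rest_2 below 0.03 m/s) and (x of rest_3 in the frame of rail_right between -0.15 and 0.15 m and y of rest_3 in the frame of rail_right between -0.02 and 0.02 m and z of rest_3 in the frame of rail_right between 0.064 and 0.076 m and angle between rest_3's own z axis and vertical below 0.2 rad and angle between the x axis of rest_3 and the x axis of rail_right, either way round below 0.35 rad and linear speed of rest_3 below 0.03 m/s) and (x of cover in the frame of rail_left between -0.15 and 0.15 m and y of cover in the frame of rail_left between -0.02 and 0.02 m and z of cover in the frame of rail_left between 0.076 and 0.088 m and angle between cover's own z axis and vertical below 0.2 rad and angle between the x axis of cover and the x axis of rail_left, either way round below 0.35 rad and linear speed of cover below 0.03 m/s) and distance between nozzle_tip and mark_right below 0.011 m)) and value of joint start below 0.002 m); the robot touches nothing.
It fails at once if the rest that already hung is moved more than 40 mm (distance of rest_hung from where it was at the start of the episode above 0.04 m).
It fails at once if the caddy is moved more than 40 mm (distance of caddy from where it was at the start of the episode above 0.04 m).
It fails at once if the label roll is moved more than 40 mm (distance of label_roll from where it was at the start of the episode above 0.04 m).
It fails at once if the carton is moved more than 40 mm (distance of carton from where it was at the start of the episode above 0.04 m).
Of rest_1, rest_2, rest_3 only 2 to 3 are there at a start; the rules pass over those that are not, and their reading is None.
At some moment in a run one of rest_1, rest_2, rest_3 may be knocked a few centimetres aside while the robot is not near it.
It also fails if it takes over 210 s, if anything falls off the work surface, if the arm or the gripper's body presses on something with over 40 N, if the wrist force passes 120 N, or if a joint passes its speed limit or range.

## Robot

A 6-joint arm with a two-finger parallel gripper is mounted at the origin on the work surface. World frame = base frame: x ahead of the robot, y to its left, z up, the work surface at z = 0. Lengths are in m, angles in rad, forces in N, time in s.
With the tool pointing down it reaches from about 0.35 to 0.725 m from the base axis. Payload 4.3 kg.
Tool frame: the origin (TCP) lies between the finger pads; the fingertips stand 17 mm ahead of it and the grasp point (between the pads) lies 2 mm behind it; z points along the fingers, y is the line along which they close (so a half turn about z gives the same grasp; the last joint's range is limited). The gripper opens to 85 mm and grips with 20 to 120 N. Pads are 22 mm wide; open, the fingers measure 114 mm over their backs; the gripper's body (76 mm by 85 mm) begins 54 mm behind the grasp point. The pads swing forward as they close: fully open they stand 13 mm farther back than shut.
Start: joints at [1.171, 0.377, 0.081, 1.274, 0, 1.46], TCP at [0.164, 0.551, 0.248] pointing down, gripper open.
Joint ranges: [-2.72, 2.72], [-0.84, 1.66], [-1.02, 1.22], [-1.77, 2.12], [-1.37, 1.28], [-3.14, 3.14]. Speed limits (rad/s): [2.57, 2.57, 3.14, 3.14, 3.14, 3.14].

## Interface

Orientations are given as a unit quaternion [w, x, y, z].
In Python, from station import reach, move_l, set_joints, grip, pause, solve_ik, get_image, Unreachable, finish_job, get_time_s, get_joints, get_joint_vel, get_joint_torque, get_ee_pos, get_eef_rot, get_contact_force, get_wrist_torque, get_width, get_grip_force gives the robot as it stands. Calls block until the motion is done:
- reach(position, orientation): joint-space move of the TCP to a pose.
- move_l(position, frame=None, speed=0.15): straight line of the TCP; frame=None keeps the orientation; speed is the mean speed in m/s.
- set_joints(angles): joint-space move.
- grip(opening, grasp_force=None): finger opening in m; grasp_force is the grip in N (None keeps the last); returns when the fingers have stopped.
- pause(seconds).
- solve_ik(position, orientation): joint angles nearest the present ones, or None.
- get_image(name): name is "scene" or "top" or "wrist"; returns a dict with "frame" (400x640x3 uint8, red, green, blue), "camera_matrix" (3x3 intrinsics, pixels), "R" (3x3) and "t" (3): a world point X has camera coordinates R X + t. Camera axes: x right, y down, z forward; pixel columns grow to the right and rows downward; lengths in m; the calibration is good to about 2 mm. The wrist camera is an equidistant fisheye: a pixel r from the principal point sees the ray r / f radians off the axis. A picture is of the moment at which its call begins. There is no depth.
A pose or a line that the arm cannot do raises Unreachable and nothing moves.
- finish_job(): hands the job in; it is judged then, once.
Readings, each from a call of its own:
- get_time_s(): time.
- get_joints(): joint angles.
- get_joint_vel(): joint speeds.
- get_joint_torque(): joint torques, N m.
- get_ee_pos(): TCP position.
- get_eef_rot(): TCP orientation.
- get_contact_force(): force on the tool from outside, world axes, zero at the start.
- get_wrist_torque(): the same for the moment, N m.
- get_width(): finger opening in m.
- get_grip_force(): force on a finger pad.
Only numpy, scipy, OpenCV 4.12 (cv2) and the standard library are available. Lean on these libraries where they do the work, as an engineer would, in place of code of your own. Each camera call takes 0.05 s, during which the arm holds its last target. There are 200 camera calls.

## Working session

There is one attempt and no reset: what is moved stays moved. The work goes in short steps, each a Python script; the robot and the scene stay as the last script left them, time stands still between calls to the robot, and variables do not carry over. Pictures are saved under pics/ and viewed, at most 15 in all, crops included, and the job is handed in when it is done.

```bash
ls; mkdir -p pics; python3 - <<'E'
from station import *
import cv2
for n in ("scene","top"):
    d=get_image(n); cv2.imwrite(f"pics/{n}0.png",cv2.cvtColor(d["frame"],cv2.COLOR_RGB2BGR)); print(n,d["camera_matrix"].tolist(),d["R"].round(4).tolist(),d["t"].round(4).tolist())
print(get_time_s(),get_eef_rot())
E
```

```text
pics
scene [[370.4577223413616, 0.0, 316.5565420800114], [0.0, 370.4577223413616, 201.01515826028793], [0.0, 0.0, 1.0]] [[-0.2586, 0.966, 0.0037], [0.7627, 0.2066, -0.6128], [-0.5927, -0.1556, -0.7902]] [0.1451, -0.3252, 1.1667]
top [[478.80668874675456, 0.0, 318.94621486264924], [0.0, 478.80668874675456, 194.0196521375312], [0.0, 0.0, 1.0]] [[-0.0078, -0.9997, -0.0217], [-0.9954, 0.0098, -0.0957], [0.0959, 0.0209, -0.9952]] [0.024, 0.5385, 0.9779]
0.1 [-2.28240195e-04  1.44391891e-01  9.89520140e-01 -9.06842687e-04]
```

View pics/scene0.png

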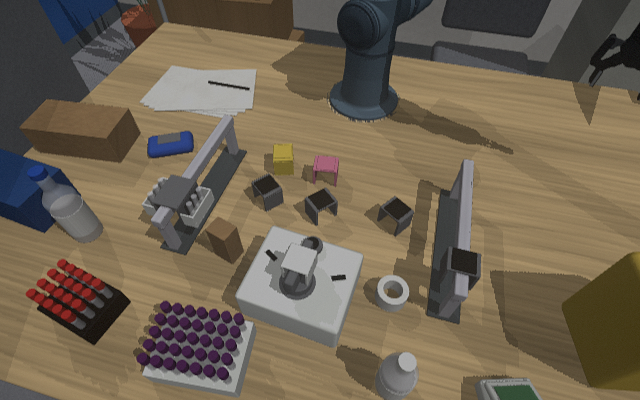

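View pics/top0.png

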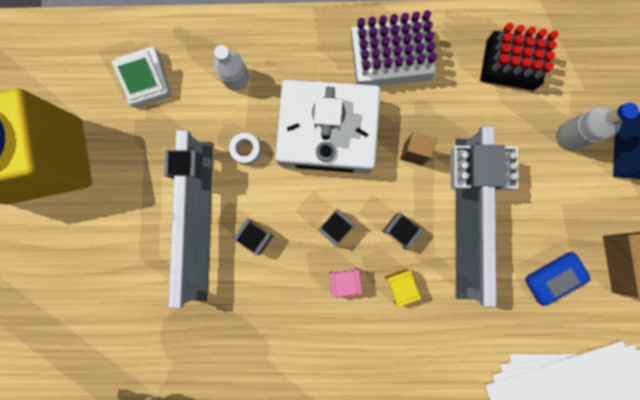

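Scene: rest candidates in the top view are grey with a dark pad at (254,237), (337,227) and (404,231). The decoys are pink (345,284) and yellow (404,288). rest_hung is at (180,163) on the left rail and the caddy at (487,165) on the right rail. The cover is on the nozzle at (328,110), the button at (326,151), and the marks at (293,127) and (361,131). I choose the three grey ones.

```bash
cat > h.py <<'E'
from station import *
import numpy as np, cv2
def cast(d,uv,z):
    uv=np.atleast_2d(np.asarray(uv,float)); K=d["camera_matrix"];R=d["R"];t=d["t"]
    r=np.c_[(uv-[K[0,2],K[1,2]])/K[0,0],np.ones(len(uv))]@R
    c=-R.T@t
    return (c+r*((z-c[2])/r[:,2])[:,None])[:,:2]
def proj(d,X):
    p=d["R"]@np.asarray(X)+d["t"]; p=d["camera_matrix"]@p; return p[:2]/p[2]
def save(n,im): cv2.imwrite(f"pics/{n}.png",cv2.cvtColor(im,cv2.COLOR_RGB2BGR))
def rect(d,c,z):
    (x,y),(w,h),a=cv2.minAreaRect((cast(d,c.reshape(-1,2)+0.0,z)*1000).astype(np.float32))
    return np.round([x,y,w,h,a],1)
def blobs(d,mask,z,amin=60,amax=3000):
    out=[]
    for c in cv2.findContours(mask.astype(np.uint8),cv2.RETR_EXTERNAL,cv2.CHAIN_APPROX_NONE)[0]:
        if amin<cv2.contourArea(c)<amax:
            m=cv2.boundingRect(c); out.append((m,rect(d,c,z)))
    return out
E
python3 - <<'E'
from h import *
for n in("top","scene"):
    d=get_image(n); f=d["frame"].astype(int); mx=f.max(2)
    print(n)
    for m,r in blobs(d,mx<62,0.058,40): print("dark",m,r)
    hs=cv2.cvtColor(d["frame"],cv2.COLOR_RGB2HSV)
    print(" predicted axis? top of dryer blobs z=.09")
    for m,r in blobs(d,mx<75,0.09,8,600): print("  d90",m,r)
    for m,r in blobs(d,(hs[...,1]<40)&(mx>150),0.12,100,20000): print("  light z.12",m,r, rect)if 0 else print("  light",m,r)
    if n=="top":
        a=cv2.resize(f[195:260,225:430].astype(np.uint8),None,fx=3.9,fy=3.9,interpolation=cv2.INTER_CUBIC)
        b=cv2.resize(f[75:175,270:475].astype(np.uint8),None,fx=3.9,fy=3.9,interpolation=cv2.INTER_CUBIC)[:340]
        save("crop1",np.vstack([a,b[:,:a.shape[1]]]))
    else:
        a=cv2.resize(f[165:330,235:490].astype(np.uint8),None,fx=3.1,fy=3.1,interpolation=cv2.INTER_CUBIC)
        save("crop2",a)
E
```

```text
top
dark (197, 290, 10, 10) [336.  255.2  17.9  18.1   0.9]
dark (238, 222, 27, 30) [450.9 155.7  42.1  44.9  54.4]
dark (390, 216, 29, 30) [ 461.2 -151.2   42.5   44.5   50.4]
dark (322, 213, 29, 29) [468.9 -15.8  44.4  42.1  48.1]
dark (462, 187, 17, 15) [ 533.  -286.    32.1   28.6   87.9]
dark (615, 169, 25, 10) [ 571.9 -601.1   47.5   18.4   85.9]
dark (296, 165, 58, 7) [588.8   7.1 116.8   7.1  84.8]
dark (402, 153, 26, 11) [ 607.2 -176.7   49.2   15.6   73.1]
dark (168, 151, 23, 26) [601.6 305.8  51.   45.6   1.3]
dark (467, 149, 6, 35) [ 589.8 -287.1   10.1   69.8   87.9]
dark (195, 146, 17, 45) [592.  256.4  31.9  91.1  88.6]
dark (320, 145, 12, 12) [624.8   4.7  23.4  21.7  55.4]
dark (614, 133, 26, 29) [ 624.1 -603.7   49.9   58.2   86.2]
dark (481, 32, 63, 59) [ 808.3 -388.4  126.1  110.4   78.6]
 predicted axis? top of dryer blobs z=.09
  d90 (194, 289, 13, 12) [339.6 249.4  23.4  21.   89.7]
  d90 (259, 235, 14, 19) [435.2 122.9   4.8  41.8  56.9]
  d90 (237, 221, 29, 31) [451.4 150.1  42.1  46.   53.8]
  d90 (389, 216, 30, 32) [ 459.7 -145.3   41.8   47.7   49.6]
  d90
[... 6089 characters left out ...]
86.2 -638.4   30.7   10.6   54.2]
  d90 (148, 149, 45, 9) [ 455.9 -391.2   11.7  102.6   26.9]
  d90 (637, 93, 3, 8) [-87.  751.6   4.9  35.8  76.9]
  d90 (208, 81, 41, 9) [ 165.3 -367.   122.9    9.    89.9]
  d90 (78, 61, 30, 15) [ 190.5 -792.2  132.     8.3   71.7]
  light (398, 352, 19, 19) [790.4 205.6  26.3  27.4  15. ]
  light (142, 321, 111, 71) [ 854.4 -112.2  104.4  144.1    5.7]
  light (378, 275, 31, 29) [677.3 168.4  53.   52.    9.2]
  light (236, 226, 127, 108) [692.1   6.6 183.6 157.2  84.7]
  light (151, 207, 17, 15) [ 639.1 -304.3   19.4   33.6   88.3]
  light (459, 161, 15, 89) [442.9 289.5  18.8 238.3  87.9]
  light (140, 65, 116, 113) [ 340.2 -386.1  415.7  292.3   10.5]
```

View pics/crop1.png

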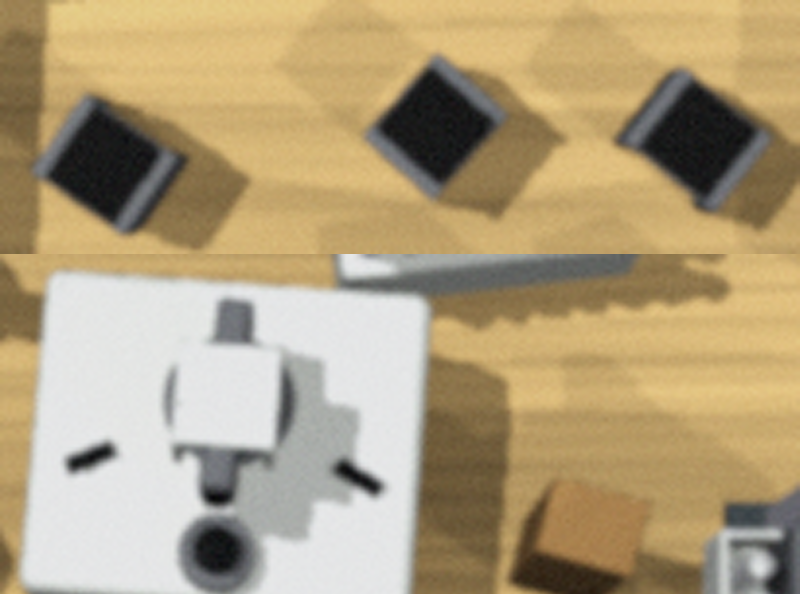

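View pics/crop2.png

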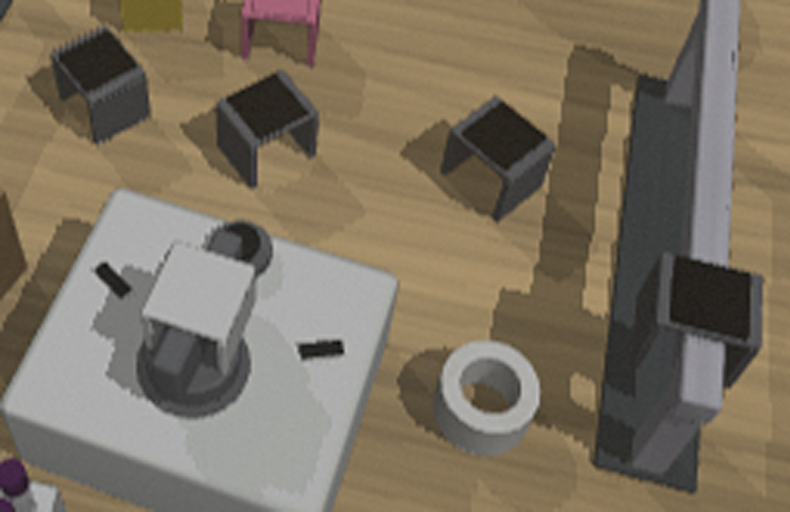

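Crop 1 shows grey leg bands on the rests' lower-right and upper-left edges for the left and right rests, and on the upper-right and lower-left edges for the middle one. So the leg axes are at about 54°, −42° and 51°. Crop 2 confirms rest_hung on the left rail. The decoys (pink, yellow) are excluded. The bar heights, lengths and dryer size (199 x 169 mm) match the description.

```bash
cat >> h.py <<'E'
from scipy.spatial.transform import Rotation as Ro
def quat(deg):
    f=np.radians(deg); c,s=np.cos(f),np.sin(f)
    q=Ro.from_matrix(np.array([[-s,c,0],[c,s,0],[0,0,-1]])).as_quat(); return q[[3,0,1,2]]
def ang(deg,p):   # half-turn choice with the smaller last joint
    best=None
    for a in(deg%180,deg%180-180):
        j=solve_ik(p,quat(a))
        if j is not None and(best is None or abs(j[5])<abs(best[1])): best=(a,j[5])
    if best is None: raise Unreachable(f"{p} {deg}")
    return best[0]
def rests(d):
    """dark pads standing on the desk: (x,y,angle of a pad edge, w,h)"""
    out=[]
    for m,r in blobs(d,d["frame"].max(2)<62,0.058,300,900):
        if 36<r[2]<52 and 36<r[3]<52 and abs(r[1])<225 and r[0]<590: out.append(r)
    return out
ZC=0.23
def pick(x,y,deg,z,force=40,zc=ZC):
    grip(0.085); a=ang(deg,[x,y,zc])
    reach([x,y,zc],quat(a)); move_l([x,y,z],speed=0.12)
    grip(0.0,force); w=get_width(); move_l([x,y,zc],speed=0.12)
    print("picked w",round(w,4),"now",round(get_width(),4),"F",np.round(get_grip_force(),1),"t",get_time_s()); return w
def place(x,y,deg,z,zc=ZC):
    a=ang(deg,[x,y,zc]); reach([x,y,zc],quat(a)); move_l([x,y,z+.012],speed=0.12); move_l([x,y,z],speed=0.03)
    print("contact",np.round(get_contact_force(),1)); grip(0.085); move_l([x,y,zc],speed=0.15)
    print("placed t",get_time_s())
def rail(side,x):   # y on bar line, bar angle deg
    return (0.2864-0.0215*(x-.488),-1.25) if side=="l" else (-0.3007-0.030*(x-.488),-1.7)
E
python3 - <<'E'
from h import *
d=get_image("top")
print(rests(d))
p=cast(d,[(330.3,86.9),(325.6,133.5)],.152); print(p, np.linalg.norm(p[0]-p[1]))
for a in [([.6955,-.0017,.23],85),([.6955,-.0017,.14],85),([.43,-.299,.23],88.3),([.395,.288,.23],88.7),([.525,.2856,.23],88.7),([.619,.004,.1],90),([.6955,-.0017,.14],22)]:
    for k in(0,-180):
        j=solve_ik(a[0],quat(a[1]+k)); print(a, None if j is None else np.round(j,2))
rs=sorted(rests(d),key=lambda r:-r[1]); r=rs[0]
pick(r[0]/1000,r[1]/1000,54.5,.040)
x=.525; y,b=rail("l",x); place(x,y,b+90,.1115)
set_joints([1.171,0.377,0.081,1.274,0,1.46])
for n in("top","scene"): d=get_image(n); save(n+"1",d["frame"])
print(rests(get_image("top")))
E
```

```text
[array([451.2, 156. ,  42. ,  44.6,  54.8]), array([ 461.2, -151.2,   42.5,   44.5,   50.4]), array([468.6, -16.1,  44. ,  42.2,  48.7])]
[[ 0.72783324 -0.00618851]
 [ 0.63923465  0.00341776]] 0.08911785364553906
([0.6955, -0.0017, 0.23], 85) [-0.09  0.65  0.48  1.4   0.   -0.01]
([0.6955, -0.0017, 0.23], 85) [-0.09  0.65  0.48  1.4   0.    3.14]
([0.6955, -0.0017, 0.14], 85) [-0.09  0.67  0.28  1.18  0.   -0.01]
([0.6955, -0.0017, 0.14], 85) [-0.09  0.67  0.28  1.18  0.    3.14]
([0.43, -0.299, 0.23], 88.3) [-0.73  0.28 -0.11  1.19  0.   -0.7 ]
([0.43, -0.299, 0.23], 88.3) [-0.73  0.28 -0.11  1.19  0.    2.44]
([0.395, 0.288, 0.23], 88.7) [ 0.5   0.21 -0.2   1.16  0.    0.52]
([0.395, 0.288, 0.23], 88.7) [ 0.5   0.21 -0.2   1.16  0.   -2.62]
([0.525, 0.2856, 0.23], 88.7) [0.39 0.43 0.11 1.25 0.   0.41]
([0.525, 0.2856, 0.23], 88.7) [ 0.39  0.43  0.11  1.25  0.   -2.73]
([0.619, 0.004, 0.1], 90) [-0.1   0.54 -0.05  0.98  0.   -0.1 ]
([0.619, 0.004, 0.1], 90) [-0.1   0.54 -0.05  0.98  0.    3.05]
([0.6955, -0.0017, 0.14], 22) [-0.09  0.67  0.28  1.18  0.    1.09]
([0.6955, -0.0017, 0.14], 22) [-0.09  0.67  0.28  1.18  0.   -2.05]
picked w 0.0593 now 0.0594 F 43.1 t 6.0667
contact [-0.1 -0.  -0.2]
placed t 9.6333
[array([ 461.3, -151.1,   42.2,   44.4,   50.6]), array([468.7, -16. ,  44. ,  42.4,  48.1])]
```

```bash
cat >> h.py <<'E'
def hung(d):
    for m,r in blobs(d,d["frame"].max(2)<62,0.127,250,900):
        if 36<r[2]<56 and 36<r[3]<56 and r[1]>250: print("hung",m,r)
E
python3 - <<'E'
from h import *
d=get_image("top"); hung(d); a=cv2.imread("pics/scene1.png"); cv2.imwrite("pics/v1.png",cv2.resize(a[130:330,340:520],None,fx=2.8,fy=2.8))
E
```

```text
hung (166, 187, 23, 23) [524.1 286.1  42.4  41.9  89.5]
hung (168, 149, 23, 28) [592.1 283.9  51.   42.3   1.3]
```

View pics/v1.png

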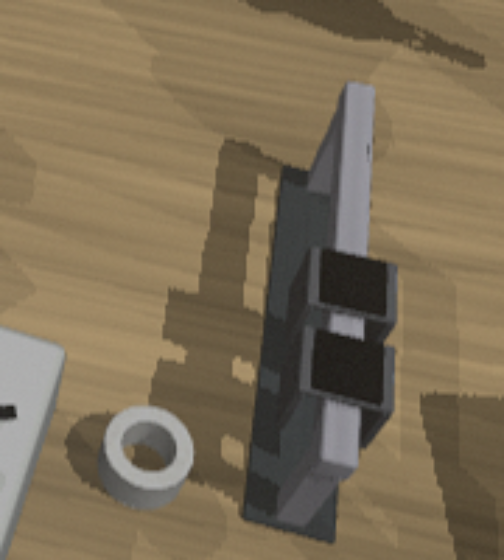

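The crop shows two rests sitting level and astride the left bar with a gap between them. Next, the other two.

```bash
python3 - <<'E'
from h import *
for nom,y0,x in((-42,-16,.457),(51,-151,.390)):
    rs=rests(get_image("top")); print(rs)
    r=min(rs,key=lambda r:abs(r[1]-y0))
    a=nom+((r[4]-nom+45)%90-45)
    pick(r[0]/1000,r[1]/1000,a,.040)
    y,b=rail("l",x); place(x,y,b+90,.1115)
set_joints([1.171,0.377,0.081,1.274,0,1.46])
hung(get_image("top")); d=get_image("scene"); cv2.imwrite("pics/v2.png",cv2.resize(d["frame"][130:330,230:520,::-1],None,fx=2.7,fy=2.7))
print(rests(get_image("top")))
E
```

```text
[array([ 461.3, -151.2,   42.5,   44.4,   49.9]), array([468.6, -15.9,  43.8,  42. ,  48.7])]
picked w 0.0595 now 0.0596 F 43.1 t 17.8667
contact [-0.5  0.5 -1.2]
placed t 22.1167
[array([ 461.1, -150.8,   41.7,   44. ,   51.2])]
picked w 0.0593 now 0.0593 F 43.4 t 27.8167
contact [-0.4  0.3 -1. ]
placed t 32.3667
hung (163, 258, 24, 25) [390.  288.8  43.   44.5  86.7]
hung (166, 187, 23, 23) [524.1 286.1  42.5  41.9  89.5]
hung (168, 151, 23, 26) [590.2 283.9  47.3  42.4   1.3]
[]
```

View pics/v2.png

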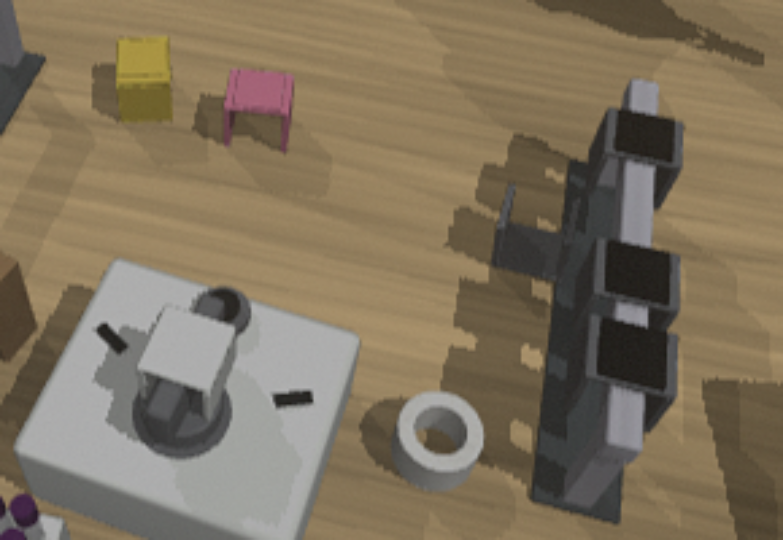

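The middle rest (rest_2, meant for x = 0.457) has been knocked off the rail. It lies by the rail foot at crop (525,235), scene px (424,217). I'll look closer.

```bash
python3 - <<'E'
from h import *
d=get_image("top")["frame"]; s=get_image("scene")["frame"]
a=cv2.resize(d[190:290,155:255],(400,400),interpolation=cv2.INTER_CUBIC); b=cv2.resize(s[165:265,375:475],(400,400),interpolation=cv2.INTER_CUBIC)
save("v3",np.hstack([a,b]))
y=.20
for p in([.40,.17,.26],):
    reach(p,quat(ang(90,p)))
w=get_image("wrist"); save("w3",w["frame"])
E
```

```text
(no output)
```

View pics/v3.png

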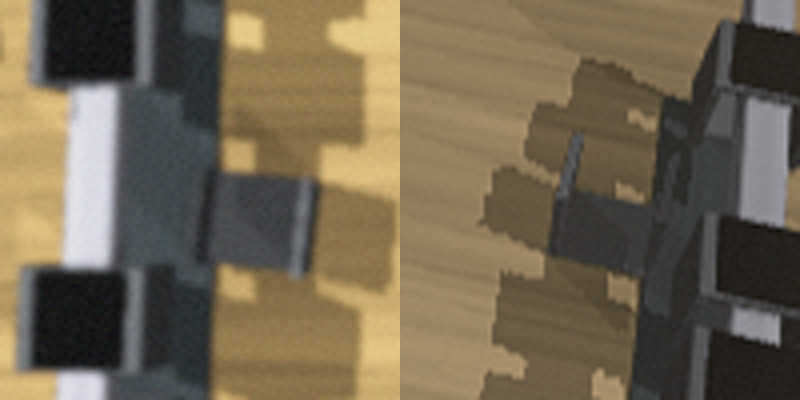

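View pics/w3.png

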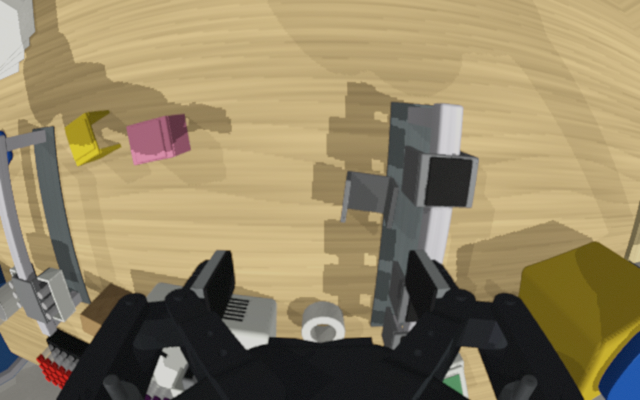

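The rest lies beside the rail foot at top px (220,246). It looks upside down, legs up: a thin bright leg edge at top px (231,247) and scene px (417,207). I'll check that edge's height across the two views, then check tilted-tool IK for flipping it.

```bash
cat >> h.py <<'E'
def tq(bear,tilt,flip=0):
    """tool in the radial plane of bearing (deg), tilted so the fingers point outwards by tilt (deg); closing axis tangential"""
    b,t=np.radians([bear,tilt]); e=np.array([np.cos(b),np.sin(b),0]); z=e*np.sin(t)+np.array([0,0,-np.cos(t)])
    y=np.array([-np.sin(b),np.cos(b),0])*(-1 if flip else 1)
    q=Ro.from_matrix(np.c_[np.cross(y,z),y,z]).as_quat(); return q[[3,0,1,2]]
E
python3 - <<'E'
from h import *
t=get_image("top"); s=get_image("scene")
for z in(0,.03,.05,.056): print(z,cast(t,[(232.5,236.2),(229.5,257.5)],z).round(3).tolist(),cast(s,[(418.7,198.7),(415,214.5)],z).round(3).tolist())
print("base quad top z=.0:",cast(t,[(208,233),(231,235),(229,258),(206,256)],0.003).round(3).tolist())
print("base quad scene:",cast(s,[(414,215),(440,217),(436,234),(413,228)],0.003).round(3).tolist())
for r in(.42,.46,.5,.54):
    for tl in(45,-45):
        for z in(.025,.12):
            j=solve_ik([r,0,z],tq(0,tl)); print(r,tl,z,None if j is None else np.round(j,2))
E
```

```text
0 [[0.452, 0.206], [0.407, 0.212]] [[0.362, 0.209], [0.413, 0.205]]
0.03 [[0.452, 0.2], [0.408, 0.205]] [[0.388, 0.205], [0.437, 0.201]]
0.05 [[0.452, 0.196], [0.409, 0.201]] [[0.405, 0.202], [0.452, 0.199]]
0.056 [[0.452, 0.194], [0.409, 0.2]] [[0.41, 0.201], [0.457, 0.198]]
base quad top z=.0: [[0.46, 0.258], [0.455, 0.208], [0.406, 0.212], [0.411, 0.261]]
base quad scene: [[0.418, 0.203], [0.407, 0.263], [0.459, 0.257], [0.456, 0.204]]
0.42 45 0.025 None
0.42 45 0.12 None
0.42 -45 0.025 [-0.1   0.94  0.14  1.56 -0.07 -0.07]
0.42 -45 0.12 [-0.1   0.84  0.2   1.72 -0.07 -0.07]
0.46 45 0.025 None
0.46 45 0.12 None
0.46 -45 0.025 [-0.09  1.01  0.31  1.65 -0.07 -0.07]
0.46 -45 0.12 [-0.09  0.92  0.38  1.81 -0.07 -0.07]
0.5 45 0.025 None
0.5 45 0.12 None
0.5 -45 0.025 [-0.09  1.1   0.51  1.76 -0.06 -0.06]
0.5 -45 0.12 [-0.09  1.02  0.58  1.92 -0.06 -0.06]
0.54 45 0.025 None
0.54 45 0.12 None
0.54 -45 0.025 [-0.08  1.21  0.76  1.9  -0.06 -0.06]
0.54 -45 0.12 [-0.08  1.15  0.86  2.07 -0.06 -0.06]
```

Both views agree on the edge at z≈0.05, so it stands on its crown with its centre at about (0.432, 0.231), leaning slightly on the foot plate. Next I'll scan for a feasible flip pose.

```bash
python3 - <<'E'
from h import *
for p in([.45,.0],[.5,.0],[.46,.06],[.48,-.1],[.44,.1]):
  for b in(90,270,0,180):
    res=[]
    for tl in(-60,-45,-30,0,30,45,60):
        ok=[]
        for z in(.025,.13):
            j=solve_ik(p+[z],tq(b,tl)); ok.append("-" if j is None else f"{j[4]:.1f},{j[5]:.1f}")
        res.append("/".join(ok))
    print(p,b,res)
E
```

```text
[0.45, 0.0] 90 ['-0.9,-0.9/-0.9,-0.9', '-0.7,-1.2/-0.7,-1.2', '-0.5,-1.4/-0.5,-1.4', '0.0,-1.7/0.0,-1.7', '0.5,-2.1/0.5,-2.1', '0.6,-2.3/0.6,-2.3', '0.8,-2.5/0.8,-2.5']
[0.45, 0.0] 270 ['0.8,0.6/0.8,0.6', '0.6,0.8/0.6,0.8', '0.5,1.1/0.5,1.1', '0.0,1.4/0.0,1.4', '-0.5,1.8/-0.5,1.8', '-0.7,2.0/-0.7,2.0', '-0.9,2.3/-0.9,2.3']
[0.45, 0.0] 0 ['-0.1,-0.0/-0.1,-0.0', '-0.1,-0.1/-0.1,-0.1', '-0.1,-0.1/-0.1,-0.1', '0.0,-0.1/0.0,-0.1', '-/-', '-/-', '-/-']
[0.45, 0.0] 180 ['-/-', '-/-', '-/-', '0.0,3.0/0.0,3.0', '-0.1,3.0/-0.1,3.0', '-0.1,3.1/-0.1,3.1', '-0.1,3.1/-0.1,3.1']
[0.5, 0.0] 90 ['-0.9,-0.9/-0.9,-0.9', '-0.7,-1.2/-0.7,-1.2', '-0.5,-1.4/-0.5,-1.4', '0.0,-1.7/0.0,-1.7', '0.5,-2.0/0.5,-2.0', '0.7,-2.2/0.7,-2.2', '0.8,-2.5/0.8,-2.5']
[0.5, 0.0] 270 ['0.8,0.6/0.8,0.6', '0.7,0.9/0.7,0.9', '0.5,1.1/0.5,1.1', '0.0,1.4/0.0,1.4', '-0.5,1.8/-0.5,1.8', '-0.7,2.0/-0.7,2.0', '-0.9,2.2/-0.9,2.2']
[0.5, 0.0] 0 ['-/-', '-0.1,-0.1/-0.1,-0.1', '-0.0,-0.1/-0.0,-0.1', '0.0,-0.1/0.0,-0.1', '-/0.1,-0.2', '-/-', '-/-']
[0.5, 0.0] 180 ['-/-', '-/-', '-/0.1,3.0', '0.0,3.0/0.0,3.0', '-0.0,3.1/-0.0,3.1', '-0.1,3
[... 1040 characters left out ...]
'-/-']
[0.48, -0.1] 180 ['-/-', '-/-', '-/0.2,2.7', '0.0,2.8/0.0,2.8', '-0.1,2.9/-0.1,2.9', '-0.2,3.0/-0.2,3.0', '-0.2,3.0/-']
[0.44, 0.1] 90 ['-0.8,-0.7/-0.8,-0.7', '-0.7,-0.9/-0.7,-0.9', '-0.5,-1.1/-0.5,-1.1', '0.0,-1.5/0.0,-1.5', '0.5,-1.9/0.5,-1.9', '0.7,-2.1/0.7,-2.1', '0.9,-2.4/0.9,-2.4']
[0.44, 0.1] 270 ['0.9,0.8/0.9,0.8', '0.7,1.1/0.7,1.1', '0.5,1.3/0.5,1.3', '0.0,1.7/0.0,1.7', '-0.5,2.0/-0.5,2.0', '-0.7,2.2/-0.7,2.2', '-0.8,2.5/-0.8,2.5']
[0.44, 0.1] 0 ['0.0,0.0/0.0,0.0', '0.0,0.0/0.0,0.0', '0.0,0.1/0.0,0.1', '0.0,0.1/0.0,0.1', '-/-0.1,0.1', '-/-', '-/-']
[0.44, 0.1] 180 ['-/-', '-/-', '-/-0.1,-3.0', '0.0,-3.1/0.0,-3.1', '0.0,-3.1/0.0,-3.1', '0.0,-3.1/0.0,-3.1', '0.0,-3.1/0.0,-3.1']
```

```bash
cat >> h.py <<'E'
def lower(p,z0,z1,thr=4):
    f0=get_contact_force()[2]; z=z0
    while z>z1:
        z-=.002; move_l([p[0],p[1],z],speed=.03)
        if abs(get_contact_force()[2]-f0)>thr: break
    print("lowered to",round(z,4),"dF",round(get_contact_force()[2]-f0,1))
E
python3 - <<'E'
from h import *
grip(.085)
P=[.432,.205]
for c in((-5,),(175,)):
    print([None if (j:=solve_ik(q,quat(a))) is None else round(j[5],2) for q,a in((P+[.15],c[0]),([.497,.06,.1],c[0]+95))])
a=-5 if solve_ik(P+[.15],quat(-5)) is not None and abs(solve_ik(P+[.15],quat(-5))[5])<2.2 and solve_ik([.497,.06,.1],quat(90)) is not None else 175
s=1 if a==-5 else -1
reach(P+[.15],quat(a)); move_l(P+[.033],speed=.1); print(get_contact_force().round(1))
grip(0,60); print("w",get_width(),get_grip_force())
move_l(P+[.075],speed=.08); print("w",get_width())
T=[.497,.06]
reach(T+[.1],quat(a+95)); lower(T,.06,.034); grip(.085); move_l(T+[.2])
set_joints([1.171,0.377,0.081,1.274,0,1.46])
t=get_image("top"); sc=get_image("scene"); hung(t)
u=proj(t,[.47,.06,.02]).astype(int); v=proj(sc,[.47,.06,.02]).astype(int); print(u,v)
k=50
save("v4",np.hstack([cv2.resize(i[c[1]-k:c[1]+k,c[0]-k:c[0]+k],(400,400),interpolation=cv2.INTER_CUBIC) for i,c in((t["frame"],u),(sc["frame"],v))]))
E
```

```text
[np.float64(1.97), np.float64(-0.01)]
[np.float64(-1.17), np.float64(3.13)]
[-0.3 -0.1 -0.1]
w 0.04927121372529244 61.08097314834595
w 0.048847247416789336
lowered to 0.034 dF -0.0
hung (162, 258, 24, 25) [389.1 290.2  43.6  42.4   3.9]
hung (166, 187, 23, 24) [523.7 286.4  43.9  41.9   1.1]
hung (168, 151, 23, 26) [590.2 283.9  47.3  42.3   1.3]
[299 227] [351 215]
```

View pics/v4.png

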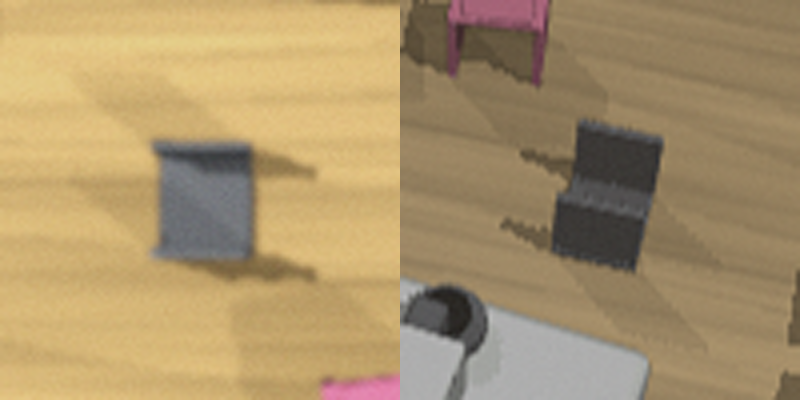

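The picture shows the rest legs-up, squared, at top px (300,227), which is about (0.470, 0.058). Now two 90° flips with tilted grasps.

```bash
python3 - <<'E'
from h import *
def ax(t,d): # point d behind along tool axis, bearing 90
    t=np.radians(t); return np.array([0,-np.sin(t)*d,np.cos(t)*d])
def flip(c,zg,zp):
    c=np.array(c); g=np.r_[c,zg]
    grip(.085); reach(g+ax(45,.09),tq(90,45)); move_l(g,speed=.1); print("cf",get_contact_force().round(1))
    grip(0,45); print("w",get_width()); move_l(np.r_[c,.13],speed=.1)
    reach(np.r_[c,.13],tq(90,-45)); move_l(np.r_[c,zp+.02],speed=.1); lower(c,zp+.02,zp)
    grip(.085); p=np.r_[get_ee_pos()]; move_l(p+ax(-45,.09),speed=.1); print("w",get_width(),get_time_s())
flip([.470,.058],.029,.026)
move_l(np.r_[.47,.0,.2] if 0 else get_ee_pos()+np.array([0,0,.08]))
set_joints([1.171,0.377,0.081,1.274,0,1.46])
t=get_image("top"); sc=get_image("scene"); u=proj(t,[.47,.06,.02]).astype(int); v=proj(sc,[.47,.06,.02]).astype(int); k=50
save("v5",np.hstack([cv2.resize(i[c[1]-k:c[1]+k,c[0]-k:c[0]+k],(400,400),interpolation=cv2.INTER_CUBIC) for i,c in((t["frame"],u),(sc["frame"],v))]))
E
```

```text
cf [-0.3 -0.4 -0. ]
w 0.05955442478248001
lowered to 0.026 dF 15.5
w 0.08506652403136916 62.175
```

View pics/v5.png

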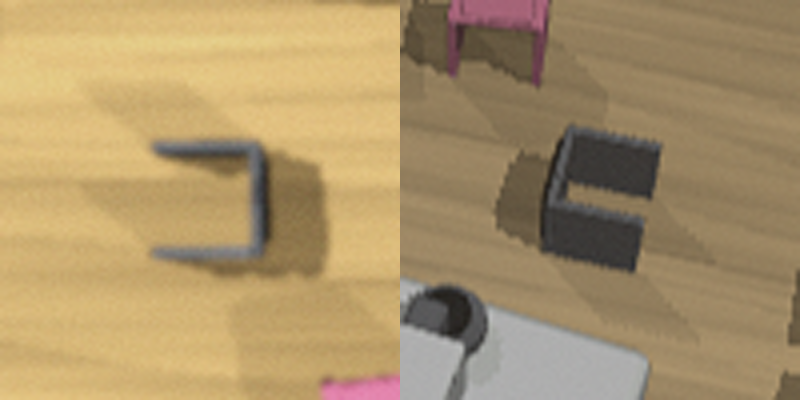

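It now stands on end, with the crown at −y and the legs pointing +y. Second flip.

```bash
cat >> h.py <<'E'
def ax(t,d):
    t=np.radians(t); return np.array([0,-np.sin(t)*d,np.cos(t)*d])
def flip(c,zg,zp):
    c=np.array(c); g=np.r_[c,zg]
    grip(.085); reach(g+ax(45,.09),tq(90,45)); move_l(g,speed=.1); print("cf",get_contact_force().round(1))
    grip(0,45); print("w",get_width()); move_l(np.r_[c,.13],speed=.1)
    reach(np.r_[c,.13],tq(90,-45)); move_l(np.r_[c,zp+.02],speed=.1); lower(c,zp+.02,zp)
    grip(.085); p=np.r_[get_ee_pos()]; move_l(p+ax(-45,.09),speed=.1); print("w",get_width(),get_time_s())
E
python3 - <<'E'
from h import *
t=get_image("top"); u0=proj(t,[.47,.06,.02]).astype(int)-50
q=cast(t,np.array([(153,147),(265,147),(265,255),(153,255)])/4+u0,.05); print(q.round(4).tolist()); c=q.mean(0); print(c)
assert np.hypot(*(c-[.47,.06]))<.02
flip(c,.027,.030)
move_l(get_ee_pos()+np.array([0,0,.08]))
set_joints([1.171,0.377,0.081,1.274,0,1.46])
t=get_image("top"); print(rests(t)); hung(t); sc=get_image("scene")
k=50;u=u0+50; v=proj(sc,[.47,.06,.02]).astype(int)
save("v6",np.hstack([cv2.resize(i[c[1]-k:c[1]+k,c[0]-k:c[0]+k],(400,400),interpolation=cv2.INTER_CUBIC) for i,c in((t["frame"],u),(sc["frame"],v))]))
E
```

```text
[[0.4966, 0.0838], [0.4961, 0.0266], [0.4413, 0.027], [0.4417, 0.0839]]
[0.46893   0.0553392]
cf [ 0.5 -0.2  0.2]
w 0.05947318214298507
lowered to 0.03 dF 4.9
w 0.0850549411458567 77.125
[array([469.2,  53.3,  44.4,  40.3,  89.5])]
hung (162, 258, 24, 25) [389.1 290.2  43.9  42.    4.3]
hung (166, 187, 23, 23) [524.1 286.   42.3  41.9  89.5]
hung (168, 151, 23, 26) [590.2 283.9  47.3  42.3   1.3]
```

View pics/v6.png

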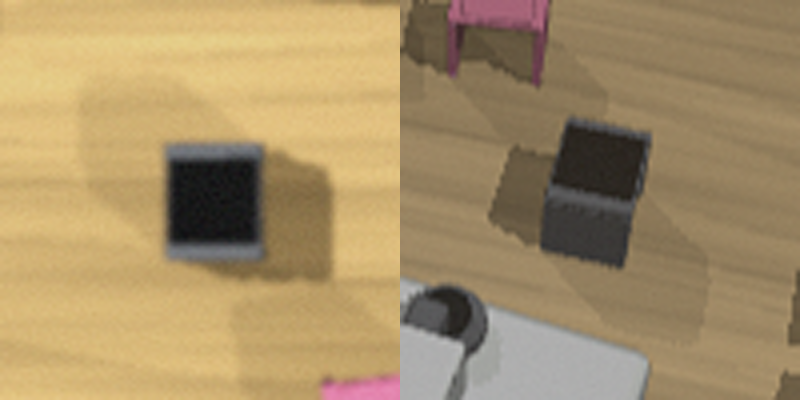

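The picture shows it upright with the pad on top and the leg axis along x. Hang it, then locate the cover.

```bash
python3 - <<'E'
from h import *
pick(.4692,.0545,0,.040)
x=.457; y,b=rail("l",x); place(x,y+.001,b+90,.1115)
set_joints([1.171,0.377,0.081,1.274,0,1.46])
t=get_image("top"); hung(t); s=get_image("scene")
a=cast(t,[(328.2,111.4)],.157); print("cover top",a, "axis",(.6955,-.0017))
print("edges",cast(t,np.array([(175,345),(282,345),(278,445),(172,440)])/3.9+[270,75-253/3.9],.157).round(4).tolist())
p=cast(s,[(299,259.5)],.157); print("scene cover",p)
cv2.imwrite("pics/v7.png",cv2.resize(np.hstack([s["frame"][130:330,260:520,::-1],t["frame"][60:260,150:400,::-1]]),None,fx=1.55,fy=1.55))
E
```

```text
picked w 0.0597 now 0.0594 F 43.2 t 86.0833
contact [-0.  -0.1 -0.3]
placed t 90.0167
hung (162, 258, 24, 25) [389.1 290.2  44.2  41.8   4.7]
hung (164, 221, 23, 24) [459.  288.5  42.1  43.2  89.6]
hung (166, 187, 23, 23) [524.1 286.1  42.5  41.9  89.5]
hung (168, 151, 23, 26) [590.2 283.9  47.3  42.3   1.3]
cover top [[ 0.67967164 -0.00180591]] axis (0.6955, -0.0017)
edges [[0.7043, 0.0227], [0.7036, -0.0282], [0.6551, -0.0257], [0.6582, 0.0245]]
scene cover [[0.68406652 0.00111229]]
```

View pics/v7.png

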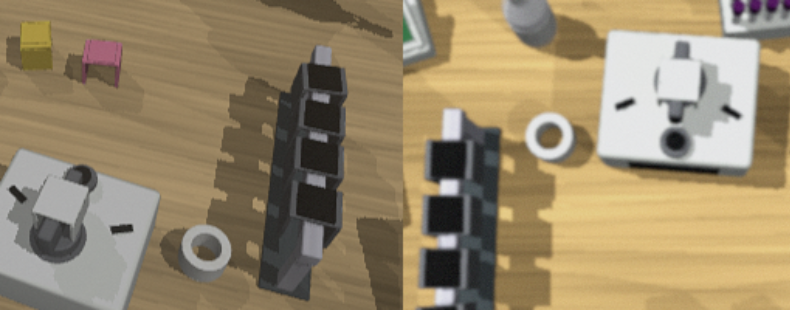

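All four rests hang evenly on the left rail (crop x≈320, y 80–200). The cover top is centred at about (0.680, −0.001) with edges about 50 mm, which fits. Move the cover now.

```bash
python3 - <<'E'
from h import *
pick(.680,-.001,86,.139,zc=.23)
x=.43; y,b=rail("r",x); place(x,y,b+90,.1085)
set_joints([1.171,0.377,0.081,1.274,0,1.46])
t=get_image("top"); hung(t); s=get_image("scene")
cv2.imwrite("pics/v8.png",cv2.resize(np.hstack([t["frame"][60:260,270:530,::-1],s["frame"][110:310,140:400,::-1]]),None,fx=1.5,fy=1.5,interpolation=cv2.INTER_CUBIC))
E
```

```text
picked w 0.0497 now 0.0499 F 41.2 t 96.7
contact [-0.1  0.9 -1. ]
placed t 101.175
hung (162, 258, 24, 25) [389.  290.3  43.7  42.5   4.3]
hung (164, 221, 23, 25) [458.  288.6  42.2  45.   89.5]
hung (166, 187, 23, 23) [524.1 286.1  42.4  41.9  89.5]
hung (168, 151, 23, 26) [590.2 283.9  47.3  42.3   1.3]
```

View pics/v8.png

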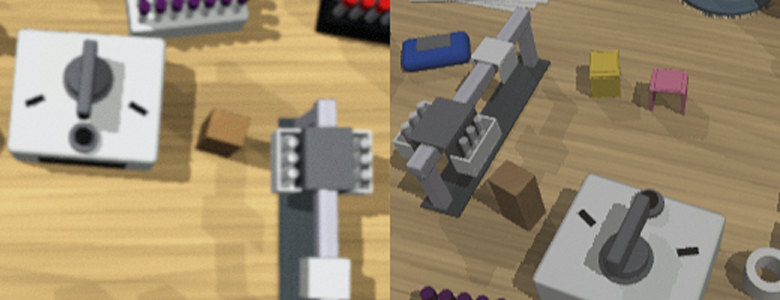

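The cover hangs astride the right rail at crop (327,278), clear of the caddy. The duct is bare, running from crop (90,42) to the mouth at (85,118). Turn it.

```bash
python3 - <<'E'
from h import *
t=get_image("top")
p=cast(t,np.array([(90,42),(86,116)])/1.5+[270,60],.152); v=p[1]-p[0]; L=np.hypot(*v); e=v/L
axm=p[0]+e*.035; yaw=np.degrees(np.arctan2(-e[1],-e[0])); print(p.round(4).tolist(),L,"axis",axm,"yaw",yaw)
A=[.6955,-.0017]
a0=90+yaw
grip(.06); reach(A+[.22],quat(a0)); print(get_joints().round(2)); move_l(A+[.141],speed=.1); grip(0,40); print("w",get_width())
j=np.array(get_joints()); q=solve_ik(A+[.141],quat(21.8)); print(j.round(3),np.round(q,3))
for k in np.linspace(0,1,5)[1:]: set_joints(list(j+(np.array(q)-j)*k))
print("force",get_contact_force().round(1),get_wrist_torque().round(2))
grip(.06); move_l(A+[.22],speed=.1); set_joints([1.171,0.377,0.081,1.274,0,1.46])
t=get_image("top"); hung(t); s=get_image("scene")
cv2.imwrite("pics/v9.png",np.hstack([cv2.resize(t["frame"][70:180,265:390,::-1],(455,400),interpolation=cv2.INTER_CUBIC),cv2.resize(s["frame"][220:345,230:370,::-1],(340,304))[:400] if 0 else cv2.resize(s["frame"][220:345,230:370,::-1],(340,400))]))
print(get_time_s())
E
```

```text
[[0.7257, -0.0056], [0.632, 0.0003]] 0.09394180560264632 axis [ 0.69079662 -0.00341597] yaw -3.587454678412111
[-0.09  0.65  0.46  1.37  0.   -0.03]
w 0.017270577474880727
[-0.094  0.671  0.288  1.186 -0.002 -0.031] [-0.094  0.672  0.287  1.186  0.     1.097]
force [-1.  -6.   4.9] [-1.22  0.28 -0.03]
hung (162, 258, 24, 25) [388.2 290.4  45.4  42.3   4.3]
hung (164, 221, 23, 25) [458.  288.5  42.   45.   89.5]
hung (166, 187, 23, 23) [524.1 286.1  42.4  41.9  89.5]
hung (168, 150, 23, 27) [591.1 283.9  49.2  42.3   1.3]
114.65
```

View pics/v9.png

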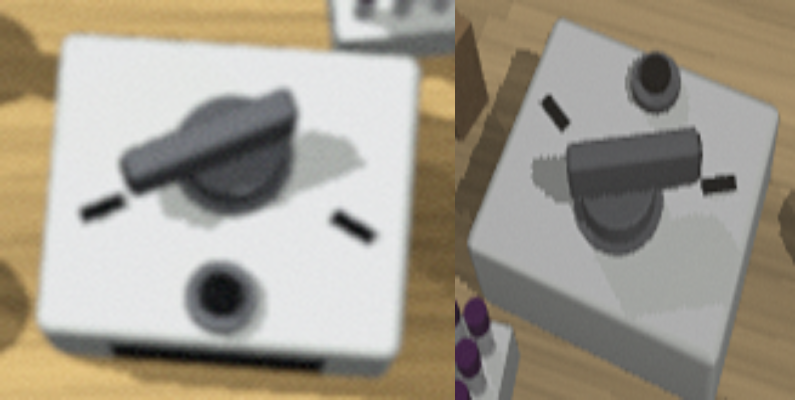

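The duct lies along the left mark's line: crop mouth (130,170), mark (103,207), both sloping about 20–22°. The commanded tool angle also equals the mark direction of 111.8°. Locate the button across two views and press it with force feedback.

```bash
python3 - <<'E'
from h import *
t=get_image("top"); s=get_image("scene")
def cen(d,box):
    x,y,w,h=box; m=(d["frame"][y:y+h,x:x+w].max(2)<62).astype(np.uint8); M=cv2.moments(m,True); return np.array([x+M["m10"]/M["m00"],y+M["m01"]/M["m00"]]),M["m00"]
ct,n1=cen(t,(316,141,22,22)); cs,n2=cen(s,(302,232,22,20)); print(ct,n1,cs,n2)
for z in(.09,.095,.1,.105,.11): print(z,cast(t,ct,z).round(4),cast(s,cs,z).round(4))
c=cast(t,ct,.097)[0]
assert np.hypot(*(c-[.618,.005]))<.008
c=list(c); grip(0,20); a=ang(90,c+[.2]); reach(c+[.2],quat(a)); move_l(c+[.125],speed=.1)
f0=get_contact_force()[2]; z=.125
while z>.095:
    z-=.0015; move_l(c+[z],speed=.03); f=get_contact_force()[2]-f0
    if abs(f)>2: print(round(z,4),round(f,1))
    if abs(f)>14: break
pause(.3); print("z tip",get_ee_pos()[2]-.017,"f",get_contact_force()[2]-f0)
move_l(c+[.2],speed=.1); set_joints([1.171,0.377,0.081,1.274,0,1.46])
t=get_image("top"); hung(t); s=get_image("scene"); print(rests(t),get_time_s()); save("v10",s["frame"])
E
```

```text
[325.39090909 150.57272727] 110.0 [311.67164179 242.8880597 ] 134.0
0.09 [[0.6188 0.0045]] [[0.6071 0.002 ]]
0.095 [[0.6179 0.0045]] [[0.6101 0.0028]]
0.1 [[0.617  0.0044]] [[0.613  0.0037]]
0.105 [[0.616  0.0044]] [[0.6159 0.0045]]
0.11 [[0.6151 0.0044]] [[0.6188 0.0054]]
0.122 4.4
0.1205 13.0
0.119 19.3
z tip 0.10571346548221076 f 18.993216017831053
hung (162, 258, 24, 25) [389.  290.2  44.3  42.    4.7]
hung (164, 221, 23, 24) [459.  288.5  42.1  43.2  89.6]
hung (166, 187, 23, 23) [524.1 286.1  42.5  41.9  89.5]
hung (168, 150, 23, 27) [591.1 283.9  49.2  42.3   1.3]
[] 123.6583
```

View pics/v10.png

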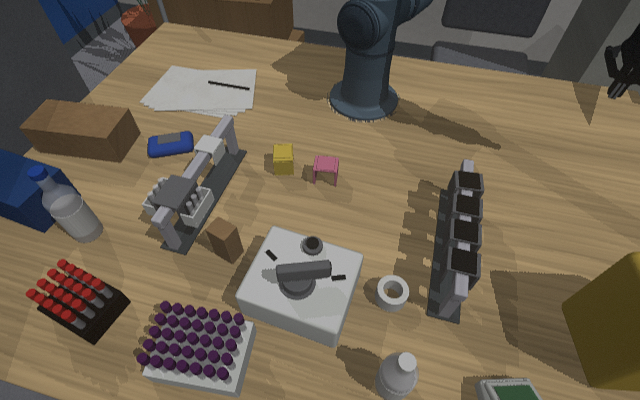

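Everything is in place in the picture. The press bottomed at 19 N, but its start overlapped the approach, so I'll repeat it with logging to confirm 6 mm of travel.

```bash
python3 - <<'E'
from h import *
c=[.6158,.0045]; a=ang(90,c+[.2]); reach(c+[.2],quat(a)); move_l(c+[.14],speed=.1); pause(.2)
f0=get_contact_force()[2]; z=.14
while z>.10:
    z-=.001; move_l(c+[z],speed=.03); f=get_contact_force()[2]-f0; print(round(z,4),round(get_ee_pos()[2],4),round(f,1))
    if abs(f)>22: break
pause(.3); print(get_ee_pos()[2].round(4),get_contact_force()[2]-f0)
move_l(c+[.2],speed=.1); set_joints([1.171,0.377,0.081,1.274,0,1.46])
t=get_image("top"); hung(t); print(get_time_s())
E
```

```text
0.139 0.1391 0.3
0.138 0.1379 -0.0
0.137 0.1369 0.2
0.136 0.1359 0.0
0.135 0.1349 0.7
0.134 0.1339 0.7
0.133 0.1329 1.5
0.132 0.1319 0.2
0.131 0.1309 0.7
0.13 0.1299 0.9
0.129 0.1291 0.7
0.128 0.1282 1.9
0.127 0.1271 2.2
0.126 0.1261 3.0
0.125 0.1251 3.9
0.124 0.1241 3.8
0.123 0.1231 5.3
0.122 0.123 10.6
0.121 0.1229 14.0
0.12 0.1228 19.6
0.119 0.1227 24.8
0.1227 23.59589798976639
hung (162, 258, 24, 25) [389.  290.2  44.   41.7   4.7]
hung (164, 221, 23, 25) [458.  288.5  42.   45.   89.5]
hung (166, 187, 23, 23) [524.1 286.2  42.6  41.9  89.5]
hung (168, 150, 23, 27) [591.1 283.9  49.2  42.3   1.3]
136.2
```

The log shows a clear spring ramp from 0.129 to 0.123 m (6 mm), then a hard stop, so the button went fully down. Handing in.

```bash
python3 -c "
from station import *
print(finish_job())"
```

```text
the job is handed in; nothing more can be done
None
```

The job is handed in at about 136 s: all three rests hang on the left rail beside the one already there (one fell off the rail and was re-hung), the cover is on the right rail, the nozzle is on the left mark, and the button was pressed fully twice and released; the hand-in gave no verdict.

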